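# Find the heater block that takes the pin gauge

## Robot

A 6-joint arm with a two-finger parallel gripper is mounted at the origin on the work surface. World frame = base frame: x ahead of the robot, y to its left, z up, the work surface at z = 0. Lengths are in mm, angles in degrees, forces in N, time in s.
With the tool pointing down it reaches from about 325 to 925 mm from the base axis. Payload 3.1 kg.
Tool frame: the origin (TCP) lies at the very end of the fingers, on their centre line; the grasp point (between the pads) lies grasp_offset behind it (grasp_offset is the distance from the TCP to the grasp point, in mm); z points along the fingers, x is the direction in which the jaws open and shut, and the axes are right-handed (so a half turn about z gives the same grasp; the last joint's range is limited). The gripper opens to 85 mm and grips with 20 to 120 N. Pads are 22 mm wide; open, the fingers measure 114 mm over their backs; the gripper's body (76 mm by 85 mm) begins 54 mm behind the grasp point. The pads swing forward as they close: fully open they stand 13 mm farther back than shut.
Start: joints at [61.811, 12.427, 92.441, -0, 75.132, -6.429], TCP at [231.692, 580.481, 231.3] pointing down, gripper open.
Joint ranges: [-157.48, 157.48], [-44.54, 120.13], [17.64, 146.25], [-64.5, 244.5], [7.68, 150.69], [-147.95, 147.95]. Speed limits (degrees/s): [159.86, 159.86, 180, 180, 180, 180].

## Interface

Orientations are given as [roll, pitch, yaw] about the fixed x, y, z axes, in that order (R = Rz(yaw) Ry(pitch) Rx(roll)).
In Python, from station import * gives the robot as it stands. Calls block until the motion is done:
- goto(position, orientation): joint-space move of the TCP to a pose.
- move_l(position, attitude=None, speed=150): straight line of the TCP; attitude=None keeps the orientation; speed is the mean speed in mm/s.
- move_j(angles): joint-space move.
- grip(opening, squeeze=None): finger opening in mm; squeeze is the grip in N (None keeps the last); returns when the fingers have stopped.
- wait(seconds).
- solve_ik(position, orientation): joint angles nearest the present ones, or None.
- get_obs(): the state.
- get_image(name): name is "scene" or "top" or "wrist"; returns the picture (384x512x3 uint8, red, green, blue); there is no depth.
- get_calibration(name): a dict with "fx", "fy", "cx", "cy" (pixels), "D" ([k1, k2, p1, p2, k3] as OpenCV has them; the pictures are not rectified), "R" (3x3) and "t" (3): a world point X has camera coordinates R X + t; the wrist camera has in their place "mount" (4x4, takes a point from camera to tool coordinates, whose origin is the TCP and whose axes are the tool frame's). Camera axes: x right, y down, z forward; pixel columns grow to the right and rows downward; lengths in mm; the calibration is good to about 2 mm. A picture is of the moment at which its call begins: read the wrist's pose just before it. get_calibration takes no time and is no camera call.
A pose or a line that the arm cannot do raises Unreachable and nothing moves.
- sign_off(): hands the job in, once; it reports no verdict.
Trained networks look in the newest picture that a camera, given by its name, has taken for a name from the list of things; names that differ only in an ending like _2 or _b are one class to them, and where a whole thing is asked for, a point or a joint stands for the part that bears it (a point fixed in the world has none). Each returns a list of dicts, best first, with "score" (0 to 1); they miss things now and then, are a little off and sometimes report something else, mostly with a low value. They report only what shows in the picture. A call takes as long as a camera call. They do not tell look-alikes from the thing itself.
- spot_in(name, camera): "extent" ([centre column, centre row, width, height] in pixels, round what is visible of it).
- regions_of(name, camera): "region" (384x512 bool, what is visible of it) and "extent" ([centre column, centre row, width, height] in pixels, round what is visible of it).
The state is a dict: "t": time; "joint_pos": joint angles; "qvel": joint speeds; "effort": joint torques, N m; "tcp_pos": TCP position; "ee_rot": TCP orientation; "wrist_force": force on the tool from outside, world axes, zero at the start; "moment": the same for the moment, N m; "grip_width": finger opening in mm.
Only numpy, scipy, OpenCV 4.12 (cv2) and the standard library are available. Lean on these libraries where they do the work, as an engineer would, in place of code of your own. Each camera call takes 0.05 s, during which the arm holds its last target.

## Task

Take the pin gauge from its white stand and try it gently, without forcing, in the holes of the three aluminium blocks until you find the one block it sinks into fully, with its handle flush on the block. Leave the gauge in that block and set the block, gauge and all, down fully home in the pocket on top of the block heater. Leave the two blocks that do not fit standing where they are, do not disturb the other things on the bench, and let go at the end.

Things in the scene. Friction and masses are not known exactly. Their poses are not given: they have to be found in the camera images.
- gauge: Steel plug gauge, 120 g: a pin, 16 mm diameter, 30 mm long, under a round dark handle, 24 mm diameter, 28 mm tall; the step is the shoulder. Origin: centre of the pin's foot, z up. Starts upright in the stand, shoulder on its top. Home in a block: shoulder on the block's top, origin 10 mm above the block's. In a block that does not fit it stops with the shoulder 10 mm above the block's top.
- block1: Drilled aluminium block, 44 x 44 mm, 40 mm tall, 0.2 kg, loose on the grey mat. Origin: centre of its underside, z up, x and y square to its sides. A round 18 mm hole, 34 mm deep, opens in its top, 3 mm off centre along x, toward +x or -x (not told). The three look alike; in one, at random, the hole stays that wide to the bottom, in the other two it narrows to 11 mm at 20 mm below the top.
- block2: Drilled aluminium block, 44 x 44 mm, 40 mm tall, 0.2 kg, loose on the grey mat. Origin: centre of its underside, z up, x and y square to its sides. A round 18 mm hole, 34 mm deep, opens in its top, 3 mm off centre along x, toward +x or -x (not told). The three look alike; in one, at random, the hole stays that wide to the bottom, in the other two it narrows to 11 mm at 20 mm below the top.
- block3: Drilled aluminium block, 44 x 44 mm, 40 mm tall, 0.2 kg, loose on the grey mat. Origin: centre of its underside, z up, x and y square to its sides. A round 18 mm hole, 34 mm deep, opens in its top, 3 mm off centre along x, toward +x or -x (not told). The three look alike; in one, at random, the hole stays that wide to the bottom, in the other two it narrows to 11 mm at 20 mm below the top.
- mat: Thin grey plastic mat, 288 x 290 mm, 3 mm thick, fixed on the bench, on which the three blocks stand. Origin: centre of its underside.
- stand: White plastic stand, 60 x 60 mm, 36 mm tall, fixed to the bench, with an 18 mm through hole in its centre, which holds the gauge. Origin: centre of its underside, z up.
- heater: White block heater with a grey top, 190 mm (x) by 150 mm (y), 60 mm tall, fixed to the bench. Origin: centre of its underside, z up.
- pocket (a point): Centre of the mouth of the square pocket in the heater's top, 60 mm above the bench; axes along the pocket's sides (x along the heater's x). The pocket is 50 x 50 mm and 10 mm deep; a block fully home stands with its underside 10 mm below this point.
- cap1: Loose black screw cap, 24 mm diameter, 17 mm tall: a bystander. Origin: centre of its underside.
- cap2: Another such black cap: a bystander.
- vial1: Small amber vial with a black cap, 27 mm diameter, 55 mm tall: a bystander. Origin: centre of its underside.
- vial2: Another such amber vial: a bystander.
- dish: Shallow glass dish, 90 mm diameter, 15 mm tall: a bystander. Origin: centre of its underside.
Things that resemble listed ones, but are neither listed nor needed, are in the scene too. Leave any blue or orange look-alike of the block1 alone.

How it is judged:
By the outcome, as a careful person would: the job done as asked, in the order asked, and still so for the second after the job is handed in, with the robot touching nothing.
It also fails if it takes over 67 s, if anything falls off the work surface, if the arm or the gripper's body presses on something with over 40 N, if the wrist force passes 120 N, or if a joint passes its speed limit or range.

## Working session

There is one attempt and no reset: what is moved stays moved. The work goes in short steps, each a Python script; the robot and the scene stay as the last script left them, time stands still between calls to the robot, and variables do not carry over. Pictures are saved under pics/ and viewed, and the job is handed in when it is done.

```bash
ls; mkdir -p pics; python3 - <<'E'
from station import *
import cv2
o=get_obs();print({k:o[k] for k in o})
for n in("scene","top","wrist"):
    im=get_image(n);cv2.imwrite(f"pics/{n}0.png",im[:,:,::-1]);c=get_calibration(n);print(n,c)
E
```

```text
pics
{'t': 0.0, 'joint_pos': array([ 6.18092703e+01,  1.24755989e+01,  9.25274171e+01,  3.18603984e-03,
        7.51332104e+01, -6.42802099e+00]), 'qvel': array([ 0.07248983,  0.05164733,  0.02808192,  0.09302765, -0.03639768,
        0.00187958]), 'effort': array([-5.12527404e-04, -3.96837151e+01, -3.03860128e+01, -6.11056225e-05,
        9.43813473e-03,  1.99412216e-05]), 'tcp_pos': array([231.30178641, 579.7552403 , 229.99050385]), 'ee_rot': array([-1.79981691e+02,  1.35025403e-01,  6.82364917e+01]), 'wrist_force': array([-0.09896447, -0.60567779, -0.25991274]), 'moment': array([ 0.00123734, -0.04602964, -0.02029749]), 'grip_width': 85.38329407848181}
scene {'fx': 354.85046900959975, 'fy': 354.85046900959975, 'cx': 255.70925761273674, 'cy': 195.44812146350273, 'D': array([0.02956146, 0.        , 0.        , 0.        , 0.        ]), 'R': array([[ 0.2268593 ,  0.97383677, -0.01329663],
       [ 0.71216578, -0.17518388, -0.67980182],
       [-0.66434537,  0.14474996, -0.73327531]]), 't': array([-109.50992514, -303.82375015, 1106.5725982 ])}
top {'fx': 497.0855081876508, 'fy': 497.08
[... 226 characters left out ...]
e-01,  4.36815542e-04, -1.16110234e-01],
       [ 1.16087920e-01,  2.36971098e-02, -9.92956213e-01]]), 't': array([   7.25691223,  525.3180668 , 1285.48333206])}
wrist {'fx': 267.62740639737586, 'fy': 267.62740639737586, 'cx': 256.391396910129, 'cy': 190.68266537990337, 'D': array([-0.05877395,  0.        ,  0.        ,  0.        ,  0.        ]), 'mount': array([[ 9.99999456e-01,  4.65154312e-04,  9.33136364e-04,
        -3.85988479e-01],
       [-7.17202541e-04,  9.56478090e-01,  2.91803271e-01,
        -7.52872160e+01],
       [-7.56790937e-04, -2.91803782e-01,  9.56477904e-01,
        -1.42297296e+02],
       [ 0.00000000e+00,  0.00000000e+00,  0.00000000e+00,
         1.00000000e+00]])}
```

View pics/scene0.png

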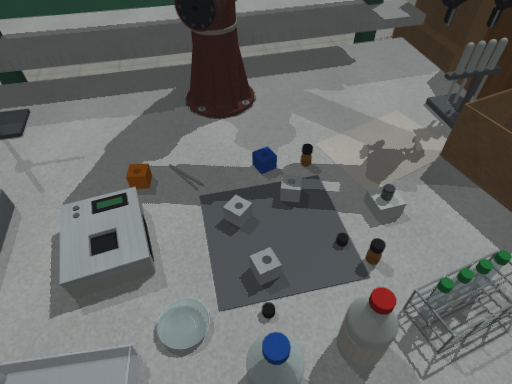

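View pics/top0.png

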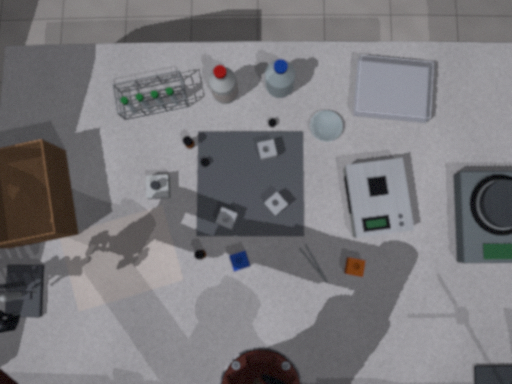

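View pics/wrist0.png

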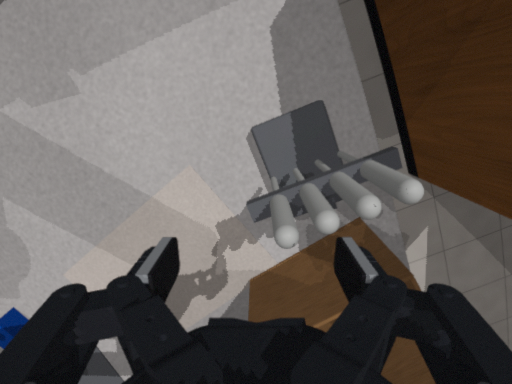

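```bash
cat > h.py <<'E'
from station import *
import numpy as np, cv2
from scipy.spatial.transform import Rotation as Ro
def Rt(rpy): return Ro.from_euler('xyz',rpy,degrees=True).as_matrix()
def cam(name,obs=None):
    c=get_calibration(name);K=np.array([[c['fx'],0,c['cx']],[0,c['fy'],c['cy']],[0,0,1.]]);D=np.array(c['D'],float)
    if name=='wrist':
        T=np.eye(4);T[:3,:3]=Rt(obs['ee_rot']);T[:3,3]=obs['tcp_pos'];W=T@np.array(c['mount']);R=W[:3,:3].T;t=-R@W[:3,3]
    else: R=np.array(c['R']);t=np.array(c['t'])
    return K,D,R,t
def pix2w(uv,z,C):
    K,D,R,t=C
    uv=np.array(uv,float).reshape(-1,1,2);n=cv2.undistortPoints(uv,K,D).reshape(-1,2)
    z=np.broadcast_to(z,len(n))
    o=-R.T@t;d=np.c_[n,np.ones(len(n))]@R
    return o+d*((z-o[2])/d[:,2])[:,None]
def w2pix(X,C):
    K,D,R,t=C
    return cv2.projectPoints(np.array(X,float).reshape(-1,1,3),cv2.Rodrigues(R)[0],t,K,D)[0].reshape(-1,2)
def shot(name,fn=None):
    o=get_obs();im=get_image(name)
    if fn: cv2.imwrite('pics/'+fn,im[:,:,::-1])
    return o,im,cam(name,o)
E
python3 - <<'E'
from h import *
import station;print([x for x in dir(station) if not x.startswith('_')])
try: print(grasp_offset)
except Exception as e: print(e)
for cn in('top','scene'):
  o,im,C=shot(cn)
  for n,z in dict(gauge=58,block1=43,stand=36,heater=60,cap1=17,vial1=55,dish=15).items():
    for d in spot_in(n,cn)[:5]:
        e=d['extent'];print(cn,n,round(d['score'],2),np.round(e,1),np.round(pix2w(e[:2],z,C)[0],1))
E
```

```text
['Unreachable', 'get_calibration', 'get_image', 'get_obs', 'goto', 'grasp_offset', 'grip', 'move_j', 'move_l', 'regions_of', 'sign_off', 'solve_ik', 'spot_in', 'wait']
18.700000000000003
top gauge 0.44 [154.3 185.2   6.6   9.4] [529.9 276.2  58. ]
top block1 0.84 [240.2 262.2  17.8  18.2] [331.2  51.   43. ]
top block1 0.83 [227.3 219.6  22.5  19.1] [441.2  85.3  43. ]
top block1 0.79 [266.7 152.   19.   22.8] [620.1 -17.5  43. ]
top block1 0.78 [351.5 265.5  22.3  16.2] [ 323.2 -235.9   43. ]
top block1 0.57 [277.5 204.7  23.8  27.3] [480.3 -45.6  43. ]
top stand 0.89 [158.2 187.7  29.7  22.4] [525.9 270.7  36. ]
top heater 0.95 [379.6 195.9  70.8  78.7] [ 501.6 -308.8   60. ]
top cap1 0.51 [272.1 123.7  11.2   4.4] [703.2 -32.   17. ]
top cap1 0.5 [204.8 163.9   9.6  11.2] [592.8 149.8  17. ]
top vial1 0.59 [189.5 141.9  13.    8.9] [645.4 186.3  55. ]
top vial1 0.48 [200.4 253.8  13.6   7.3] [352.5 152.9  55. ]
top dish 0.64 [326.6 129.1  31.1  30.1] [ 688.4 -179.9   15. ]
top dish 0.31 [276.1 203.3  23.5  25.2] [486.4 -42.4  15. ]
scene gauge 0.7 [235.6 211.6  28.9  30.2] [515.7 
[... 269 characters left out ...]
]
scene block1 0.64 [290.8 187.7  23.   26.7] [464.4  83.9  43. ]
scene block1 0.61 [266.4 266.7  30.9  39.6] [644.8 -17.3  43. ]
scene stand 0.81 [385.5 202.4  44.6  34.4] [547.6 267.9  36. ]
scene stand 0.43 [290.  189.   23.4  26.2] [461.5  83.4  36. ]
scene heater 0.63 [108.8 243.8  93.7 111.3] [ 538.1 -292.3   60. ]
scene heater 0.6 [185.6 323.6  52.6  51.2] [ 723.9 -167.9   60. ]
scene cap1 0.69 [340.8 237.2   9.8  19.5] [598.2 149.9  17. ]
scene cap1 0.66 [270.1 311.1  13.5  16.3] [716.  -28.6  17. ]
scene vial1 0.45 [387.6 190.2  16.1  18.8] [531.4 275.7  55. ]
scene dish 0.9 [184.9 322.8  52.1  53.5] [ 701.3 -174.    15. ]
scene dish 0.6 [290.4 189.3  22.5  27.8] [443.5  91.   15. ]
```

```bash
python3 - <<'E'
from h import *
import pickle
V=[('stand',530,272,150),('b3',441,85,150),('b2',485,-45,150),('b1',625,-17,150),('heat',505,-308,190)]
S={}
for n,x,y,z in V:
    goto([x,y,z],[180,0,90]);wait(.15)
    o,im,C=shot('wrist',f'w_{n}.png');S[n]=(o,im,C)
    print(n,o['t'],o['tcp_pos'],o['ee_rot'],o['wrist_force'])
pickle.dump(S,open('S.pkl','wb'))
ims=[S[n][1] for n in S]
m=np.vstack([np.hstack(ims[:2]),np.hstack(ims[2:4])]);cv2.imwrite('pics/m.png',cv2.resize(m,(800,600))[:,:,::-1])
E
```

```text
stand 2.7083 [529.68039163 273.02786664 150.27673529] [ 1.79978285e+02 -1.95253315e-02  9.00864609e+01] [-0.52209987 -0.21898599  0.23580656]
b3 3.75 [442.15320917  85.98858946 150.49243432] [ 1.79930045e+02 -2.02811740e-02  9.00888463e+01] [-0.39605323 -0.43730761 -0.56466502]
b2 4.5583 [484.58373804 -43.71756786 149.66672711] [-1.79954482e+02 -3.20680035e-02  9.00986224e+01] [-0.3117694  -0.1006899   0.46124378]
b1 5.3833 [623.55255818 -16.86728614 149.75324267] [-1.79920629e+02 -2.47092493e-03  9.00088408e+01] [-0.5681792  -0.45682029  0.14776834]
heat 6.7917 [ 505.61790153 -306.66738334  189.66341608] [-1.79984007e+02 -3.41474926e-02  9.01156891e+01] [-0.01721726  0.26465351 -0.29403518]
```

View pics/m.png

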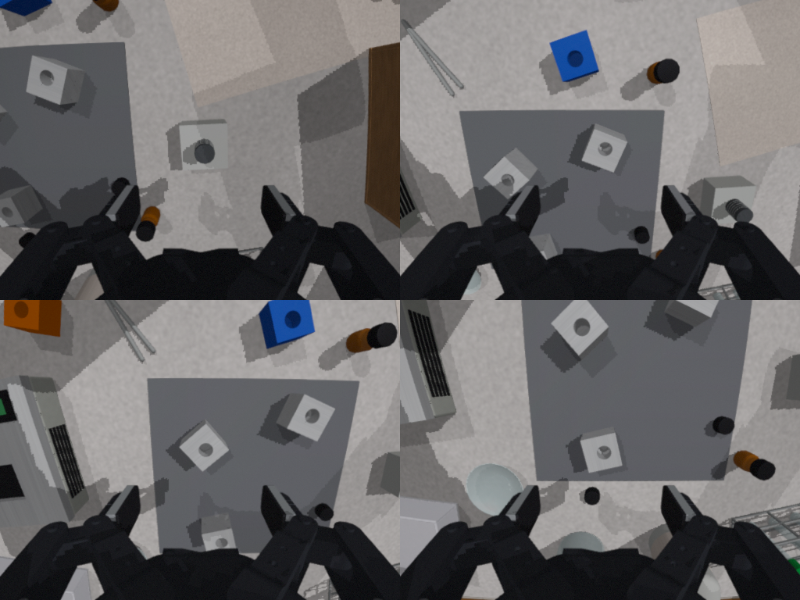

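View pics/w_heat.png

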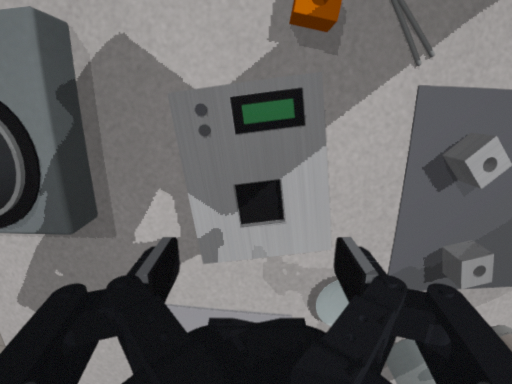

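```bash
cat >> h.py <<'E'
def ortho(im,C,cx,cy,z,half=45,s=5):
    # row down = -x, col right = -y ; s px per mm
    n=int(2*half*s);r,c=np.mgrid[0:n,0:n]
    X=np.c_[(cx+half-r/s).ravel(),(cy+half-c/s).ravel(),np.full(n*n,float(z))]
    p=w2pix(X,C).astype(np.float32).reshape(n,n,2)
    return cv2.remap(im,p[...,0],p[...,1],cv2.INTER_CUBIC)
def o2w(u,v,cx,cy,half=45,s=5): return np.array([cx+half-v/s,cy+half-u/s])
E
python3 - <<'E'
from h import *
import pickle
S=pickle.load(open('S.pkl','rb'))
P={'b1':(625,-17,43),'b2':(485,-45,43),'b3':(441,85,43),'stand':(530,272,36),'heat':(505,-308,60)}
out=[]
for n,(x,y,z) in P.items():
    o,im,C=S[n];a=ortho(im,C,x,y,z,40,4).copy()
    if n=='stand': b=ortho(im,C,x,y,64,40,4)
    for k in range(0,320,40): a[k,:]=a[k,:]//2+60; a[:,k]=a[:,k]//2+60
    out.append(a)
out.append(b)
cv2.imwrite('pics/o.png',cv2.resize(np.vstack([np.hstack(out[:3]),np.hstack(out[3:])]),(795,530))[:,:,::-1])
E
```

```text
(no output)
```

View pics/o.png

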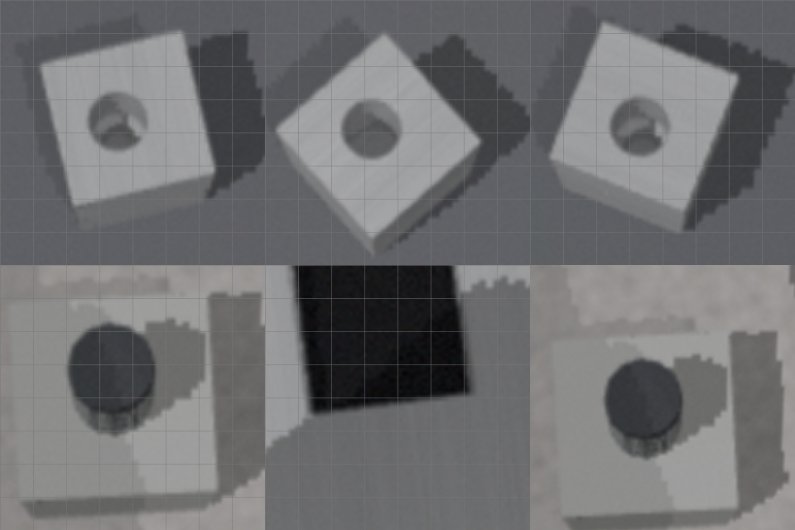

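```bash
cat > meas.py <<'E'
from h import *
def meas_rect(mask):
    cs,_=cv2.findContours(mask.astype(np.uint8),cv2.RETR_EXTERNAL,cv2.CHAIN_APPROX_NONE)
    c=max(cs,key=cv2.contourArea);return c,cv2.minAreaRect(c)
def block(im,C,x,y,half=40,s=5,fn=None,z=43):
    a=ortho(im,C,x,y,z,half,s);g=cv2.cvtColor(a,cv2.COLOR_RGB2GRAY)
    g=cv2.GaussianBlur(g,(5,5),0)
    m=(g>np.percentile(g[half*s-12*s:half*s+12*s],75)-14).astype(np.uint8)
    m=cv2.morphologyEx(m,cv2.MORPH_OPEN,np.ones((9,9)))
    n,l,st,ce=cv2.connectedComponentsWithStats(m);k=1+np.argmax(st[1:,4]);m=(l==k).astype(np.uint8)
    c,r=meas_rect(m)
    full=cv2.drawContours(np.zeros_like(m),[cv2.convexHull(c)],-1,1,-1)
    h=(full-m);h=cv2.erode(full,np.ones((31,31)))*h
    hc,_=meas_rect(cv2.morphologyEx(h,cv2.MORPH_OPEN,np.ones((7,7))))
    (hx,hy),hr=cv2.minEnclosingCircle(cv2.convexHull(hc));el=cv2.fitEllipse(cv2.convexHull(hc))
    ctr=o2w(*r[0],x,y,half,s);hole=o2w(*el[0],x,y,half,s)
    bx=cv2.boxPoints(r);w=np.array([o2w(*p,x,y,half,s) for p in bx])
    d=w[1]-w[0];yaw=np.degrees(np.arctan2(d[1],d[0]))%90
    if fn:
        v=a.copy();cv2.drawContours(v,[bx.astype(int)],-1,(255,0,0),1);cv2.ellipse(v,el,(0,255,0),1);cv2.imwrite('pics/'+fn,v[:,:,::-1])
    off=hole-ctr;off_l=Ro.from_euler('z',-yaw,degrees=True).apply([*off,0])[:2]
    return dict(ctr=ctr.round(2),yaw=round(yaw,2),size=np.round(np.array(r[1])/s,1),hole=hole.round(2),hd=np.round(np.array(el[1])/s,1),off=off_l.round(2)),a
E
python3 - <<'E'
from meas import *
import pickle
S=pickle.load(open('S.pkl','rb'))
for n,(x,y) in {'b1':(625,-17),'b2':(482,-42),'b3':(441,85)}.items():
    o,im,C=S[n];print(n,block(im,C,x,y,fn=f'f_{n}.png')[0])
for n in ('b2','b1'): # cross check b3,b2 from other views
  o,im,C=S[n]
  try:print('x',n,block(im,C,*((441,85) if n=='b2' else (482,-42)),fn='x.png')[0])
  except Exception as e:print(e)
o,im,C=S['heat'];a=ortho(im,C,535,-303,60,60,5);g=cv2.cvtColor(a,cv2.COLOR_RGB2GRAY)
m=np.zeros_like(g);m[120:500,120:480]=(g[120:500,120:480]<70)
m=cv2.morphologyEx(m,cv2.MORPH_OPEN,np.ones((9,9)))
c,r=meas_rect(m);print('pocket',o2w(*r[0],535,-303,60,5),np.array(r[1])/5,r[2])
v=a.copy();cv2.drawContours(v,[cv2.boxPoints(r).astype(int)],-1,(255,0,0),1)
o,im,C=S['stand']
for z,rr in((64,12),):
  a=ortho(im,C,535,276,z,40,5);g=cv2.cvtColor(a,cv2.COLOR_RGB2GRAY)
b=[cv2.resize(cv2.imread(f'pics/f_{n}.png')[:,:,::-1],(265,265)) for n in('b1','b2','b3')]+[cv2.resize(v,(265,265)),cv2.resize(a,(530,530))[:265]]
cv2.imwrite('pics/q.png',np.vstack([np.hstack(b[:3]),np.hstack(b[3:])])[:,:,::-1])
E
```

```text
b1 {'ctr': array([629.33, -15.41]), 'yaw': np.float32(13.28), 'size': array([43.5, 43.4]), 'hole': array([628.45, -12.34]), 'hd': array([18.7, 18.9]), 'off': array([-0.14,  3.19])}
b2 {'ctr': array([483.96, -38.99]), 'yaw': np.float32(41.5), 'size': array([43.4, 43.8]), 'hole': array([486.05, -36.95]), 'hd': array([18.6, 19. ]), 'off': array([2.92, 0.14])}
b3 {'ctr': array([445.68,  90.81]), 'yaw': np.float32(68.2), 'size': array([43.5, 43.7]), 'hole': array([442.87,  92.02]), 'hd': array([18.6, 18.9]), 'off': array([0.08, 3.06])}
x b2 {'ctr': array([445.82,  90.61]), 'yaw': np.float32(68.09), 'size': array([43.5, 43.4]), 'hole': array([443.05,  91.56]), 'hd': array([18.9, 19.5]), 'off': array([-0.15,  2.92])}
x b1 {'ctr': array([484.16, -39.18]), 'yaw': np.float32(41.75), 'size': array([43.4, 43.5]), 'hole': array([486.44, -37.08]), 'hd': array([18.7, 18.9]), 'off': array([3.1 , 0.05])}
pocket [ 526.10668945 -303.25129395] [46.72593689 48.96781921] 82.56858825683594
```

View pics/q.png

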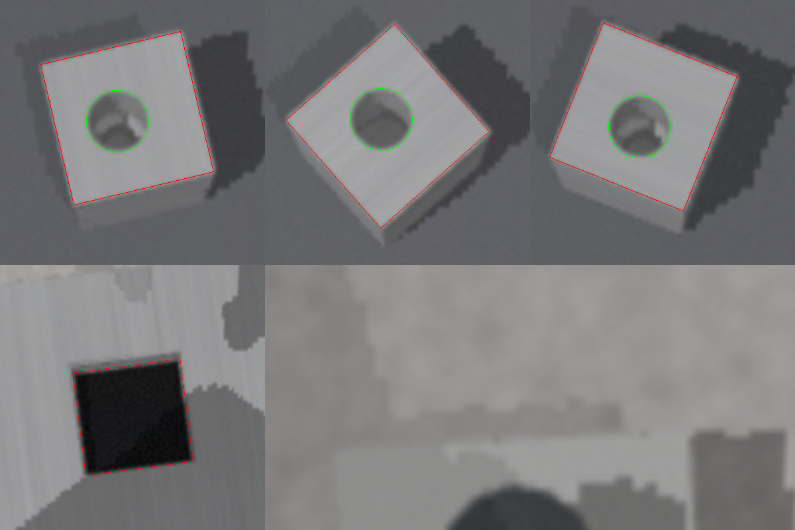

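```bash
python3 - <<'E'
from h import *
for i in range(4):
    o=get_obs();print(o['t'],o['tcp_pos'].round(2),o['ee_rot'].round(2),o['qvel'].round(1))
    wait(.05)
import pickle
S=pickle.load(open('S.pkl','rb'));o,im,C=S['stand']
a=ortho(im,C,530,278,64,40,5);g=cv2.cvtColor(a,cv2.COLOR_RGB2GRAY);cv2.imwrite('pics/g.png',a[:,:,::-1])
print(cv2.HoughCircles(cv2.GaussianBlur(g,(5,5),0),cv2.HOUGH_GRADIENT,1,100,param1=60,param2=20,minRadius=50,maxRadius=70))
E
```

```text
6.8417 [ 505.6  -306.74  189.66] [-1.7998e+02 -3.0000e-02  9.0110e+01] [-0.2  0.1 -0.1 -0.1 -0.1 -0.1]
6.8917 [ 505.53 -306.9   189.74] [-1.7998e+02 -2.0000e-02  9.0110e+01] [-0.2 -0.   0.   0.   0.  -0. ]
6.9417 [ 505.46 -307.09  189.77] [-1.7999e+02 -2.0000e-02  9.0090e+01] [-0.4 -0.1  0.1  0.  -0.   0.2]
6.9917 [ 505.42 -307.3   189.84] [-1.7999e+02 -1.0000e-02  9.0070e+01] [-0.4 -0.  -0.1  0.   0.1  0.2]
[[[200.5 202.5  59.8]]]
```

View pics/g.png

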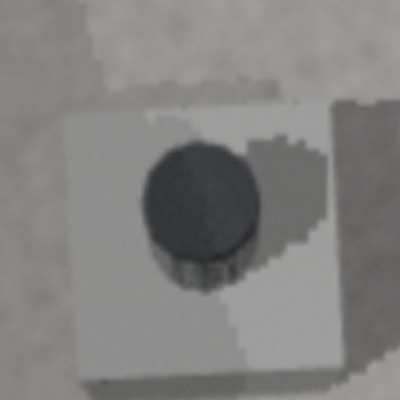

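```bash
cat >> h.py <<'E'
def fix(p,rpy,n=2,tol=.15,w=.15,cmd=None):
    p=np.array(p,float);cmd=p.copy() if cmd is None else np.array(cmd,float)
    for i in range(n):
        wait(w);e=p-get_obs()['tcp_pos']
        if np.linalg.norm(e)<tol:break
        cmd=cmd+e
        move_l(cmd.tolist(),rpy,speed=60)
    wait(.1);return cmd
def st(tag=''):
    o=get_obs();print(tag,'t',round(o['t'],2),o['tcp_pos'].round(2),'rot',o['ee_rot'].round(2),'F',o['wrist_force'].round(1),'M',o['moment'].round(2),'w',round(o['grip_width'],2));return o
E
python3 - <<'E'
from h import *
g=[529.5,277.9]
goto([*g,110],[180,0,0])
move_l([*g,42],speed=150); fix([*g,42],[180,0,0],1);st('A')
grip(22,20);wait(.1);st('g0')
grip(50);goto([*g,42],[180,0,90]);fix([*g,42],[180,0,90],1);st('B')
grip(22,20);wait(.2);st('g1')
E
```

```text
A t 10.37 [528.09 277.53  40.55] rot [-1.7999e+02 -2.0000e-02  1.0000e-02] F [ 0.  -0.2  0.2] M [-0.   -0.07  0.03] w 85.1
g0 t 11.06 [529.96 277.8   41.26] rot [-179.94   -0.23   -0.  ] F [ 4.2 -0.6 -0. ] M [-0.   -0.89  0.  ] w 22.85
B t 13.08 [529.48 277.91  42.01] rot [-180.     -0.     89.99] F [ 0.2 -0.7  0.3] M [-0.05  0.01  0.  ] w 50.03
g1 t 13.63 [529.57 277.95  42.08] rot [179.99  -0.    90.  ] F [-0.4 -0.3  0.4] M [ 0.01 -0.01 -0.03] w 23.42
```

```bash
python3 - <<'E'
from h import *
st()
o,im,C=shot('wrist','w_held.png')
a=ortho(im,C,530,278,64,40,8);cv2.imwrite('pics/g2.png',np.hstack([cv2.resize(im,(512,384))[:, 120:400],cv2.resize(a,(384,384))])[:,:,::-1])
E
```

```text
t 13.63 [529.57 277.95  42.08] rot [179.99  -0.    90.  ] F [-0.4 -0.3  0.4] M [ 0.01 -0.01 -0.03] w 23.42
```

View pics/g2.png

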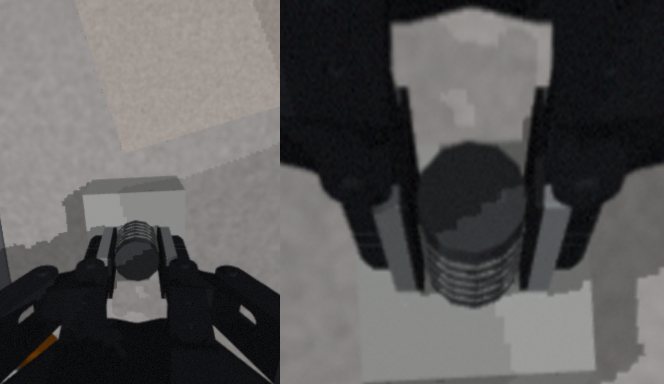

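```bash
cat >> h.py <<'E'
def probe(x,y,rpy,z0,z1,fmax=6,step=3,cmd0=None,speed=40):
    cmd=np.array([x,y,z0],float) if cmd0 is None else np.array(cmd0,float)
    dz=cmd[2]-z0; z=z0;log=[]
    while z>z1:
        z=max(z-step,z1);move_l([cmd[0],cmd[1],z+dz],rpy,speed=speed);o=get_obs()
        log.append((round(o['tcp_pos'][2],1),o['wrist_force'].round(1).tolist()))
        if o['wrist_force'][2]>fmax or np.hypot(*o['wrist_force'][:2])>fmax+4:break
    return log,np.array([cmd[0],cmd[1],z+dz])
E
python3 - <<'E'
from h import *
grip(22,30)
r=[180,0,90]
move_l([529.57,277.95,100],r,speed=200)
o=st('up')
if o['grip_width']>20:
    t=[486.1,-37.0]
    goto([*t,115],r);move_l([*t,84],r,speed=150);c=fix([*t,84],r,2,w=.2);st('over')
    shot('wrist','w_over2.png');im=get_image('scene');cv2.imwrite('pics/s_over2.png',cv2.resize(im[100:330,130:430],(800,600))[:,:,::-1])
    log,c=probe(*t,r,84,62,cmd0=c)
    for l in log:print(l)
    st();print(c)
E
```

```text
up t 14.34 [529.57 277.9  100.09] rot [ 1.7997e+02 -1.0000e-02  9.0000e+01] F [-1.  -0.5 -1.3] M [ 0.01 -0.03 -0.02] w 23.07
over t 16.91 [486.08 -36.95  83.9 ] rot [180.   0.  90.] F [-1.1  0.4 -0.6] M [-0.05  0.01 -0.01] w 23.07
(np.float64(80.5), [-0.6, 0.7, -1.3])
(np.float64(77.6), [0.5, 0.0, -1.0])
(np.float64(74.6), [-0.2, -0.6, -1.4])
(np.float64(71.6), [0.5, -0.1, -1.4])
(np.float64(68.6), [0.2, 0.5, -1.8])
(np.float64(65.6), [0.1, 0.6, -1.2])
(np.float64(62.7), [0.1, 0.6, -1.7])
(np.float64(61.9), [1.2, -0.1, -0.6])
 t 19.01 [486.06 -36.92  61.87] rot [180.  -0.  90.] F [ 1.2 -0.1 -0.6] M [ 0.07 -0.05  0.01] w 22.57
[486.0496227  -36.92062871  61.89260732]
```

View pics/w_over2.png

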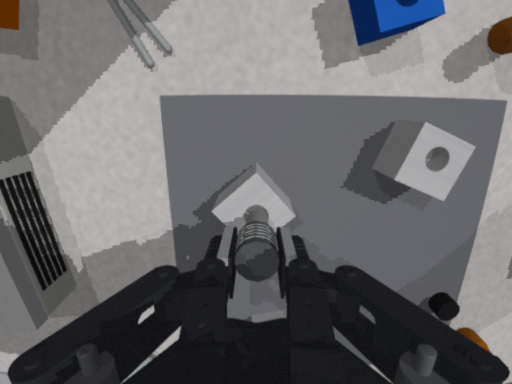

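```bash
python3 - <<'E'
from h import *
r=[180,0,90]
log,c=probe(486.1,-37,r,61.9,48.6,step=1.5,fmax=4,cmd0=[486.05,-36.92,61.9],speed=30)
for l in log:print(l)
wait(.1);st();print(c)
E
```

```text
(np.float64(60.3), [0.0, 0.7, -1.7])
(np.float64(58.8), [-0.7, -0.1, -1.8])
(np.float64(57.3), [0.3, -0.2, -1.3])
(np.float64(55.8), [0.2, -0.2, -0.9])
(np.float64(54.3), [-0.7, 0.2, -0.2])
(np.float64(52.8), [0.6, -0.1, -1.5])
(np.float64(51.3), [0.9, -0.2, -0.6])
(np.float64(49.8), [0.7, 0.9, -1.8])
(np.float64(49.2), [-0.5, 0.9, 3.8])
 t 21.36 [486.43 -36.96  49.19] rot [179.97   0.    90.  ] F [-1.3 -0.1  6.2] M [ 0.07  0.28 -0.04] w 22.89
[486.05 -36.92  48.6 ]
```

```bash
python3 - <<'E'
from meas import *
r=[180,0,90]
grip(60);move_l([486,-37,150],r,speed=200);wait(.1);st()
o,im,C=shot('wrist','w_in2.png')
import pickle;pickle.dump((o,im,C),open('S2.pkl','wb'))
a=ortho(im,C,484,-39,43,40,5)
cv2.imwrite('pics/in2.png',a[:,:,::-1])
s=get_image('scene');cv2.imwrite('pics/s2.png',cv2.resize(s[100:330,130:430],(800,600))[:,:,::-1])
# expected outline overlay
v=a.copy()
for yaw,cx,cy,col in((41.6,484.05,-39.1,(255,0,0)),):
    R=Ro.from_euler('z',yaw,degrees=True).as_matrix()[:2,:2]
    q=np.array([[22,22],[22,-22],[-22,-22],[-22,22]])@R.T+[cx,cy]
    px=np.c_[(484+40-q[:,0])*0,q[:,0]*0];px=np.c_[(-39+40-q[:,1])*5,(484+40-q[:,0])*5]
    cv2.polylines(v,[px.astype(int)],True,col,1)
cv2.imwrite('pics/in2o.png',np.hstack([a,v])[:,:,::-1])
E
```

```text
t 22.56 [484.32 -36.65 147.92] rot [-1.7977e+02 -5.0000e-02  9.0000e+01] F [-0.6 -0.7 -0.8] M [-0.02 -0.01 -0.02] w 59.92
```

View pics/in2o.png

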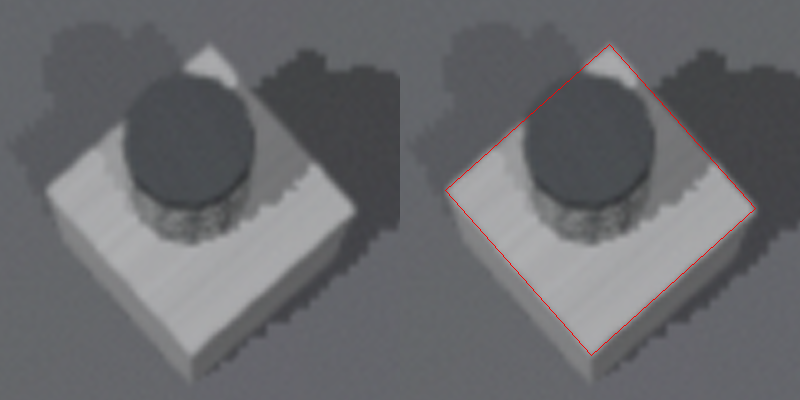

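View pics/s2.png

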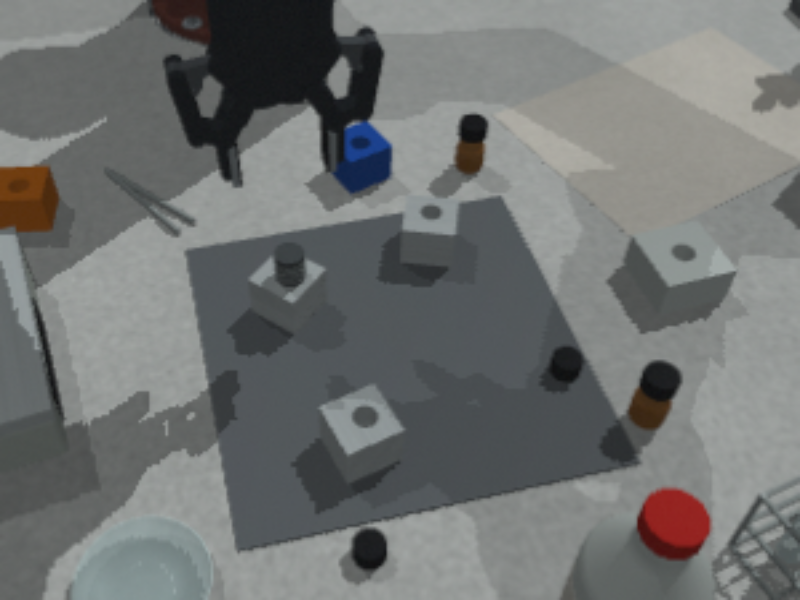

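```bash
python3 - <<'E'
from h import *
r=[180,0,41.6];t=[484.05,-39.1]
grip(72);goto([*t,115],r);fix([*t,115],r,1,w=.15)
move_l([*t,20],r,speed=120);c=fix([*t,17],r,2,w=.15);st('low')
grip(40,60);wait(.2);st('grip')
shot('wrist','w_grip.png')
E
```

```text
low t 26.11 [484.27 -39.13  17.22] rot [ 1.7998e+02 -1.0000e-02  4.1600e+01] F [-0.3  0.3 -0.6] M [-0.02  0.01  0.02] w 71.64
grip t 26.68 [484.46 -39.15  17.26] rot [ 1.7997e+02 -3.0000e-02  4.1600e+01] F [ 1.1 -0.3  2.9] M [ 0.05 -0.1  -0.05] w 43.15
```

View pics/w_grip.png

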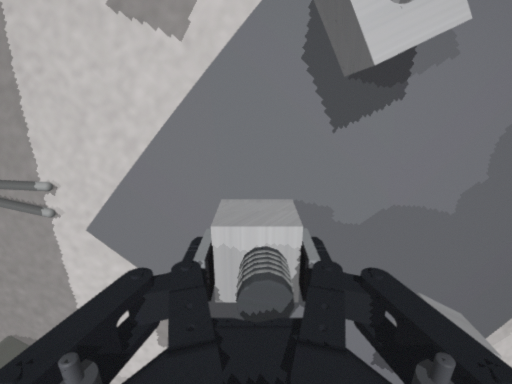

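```bash
python3 - <<'E'
from h import *
import pickle
o,im,C=pickle.load(open('S.pkl','rb'))['heat']
R=Ro.from_euler('z',7.43,degrees=True).as_matrix()[:2,:2]
q=np.array([[25,25],[25,-25],[-25,-25],[-25,25]])@R.T+[527.73,-303.04]
v=cv2.resize(im[150:260,190:330],None,fx=5,fy=5,interpolation=cv2.INTER_CUBIC)
p=(w2pix(np.c_[q,[60]*4],C)-[190,150]+.5)*5
cv2.polylines(v,[p.astype(int)],True,(255,0,0),1)
q=np.array([[95,75],[95,-75],[-95,-75],[-95,75]])
cv2.imwrite('pics/pk.png',v[:,:,::-1])
r=[180,0,41.6];move_l([484.3,-39.1,130],r,speed=150);wait(.1);st('lift')
r=[180,0,7.43];t=[527.77,-303.35]
goto([*t,130],r);fix([*t,110],r,2,w=.2);st('over')
shot('wrist','w_overp.png')
s=get_image('scene');cv2.imwrite('pics/s_overp.png',cv2.resize(s[130:330,20:270],(800,600))[:,:,::-1])
E
```

```text
lift t 27.73 [482.78 -38.77 128.23] rot [-1.7983e+02  1.2000e-01  4.1600e+01] F [-0.4  0.1 -2.3] M [-0.03  0.06 -0.  ] w 43.07
over t 30.56 [ 527.19 -302.94  109.28] rot [-1.7999e+02  1.0000e-02  7.4300e+00] F [ 0.3  0.4 -3.3] M [ 0.02 -0.01  0.01] w 42.94
```

View pics/pk.png

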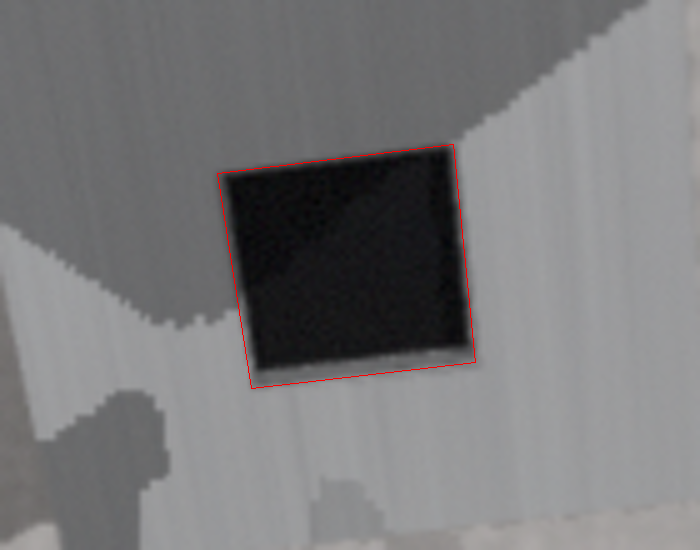

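View pics/w_overp.png

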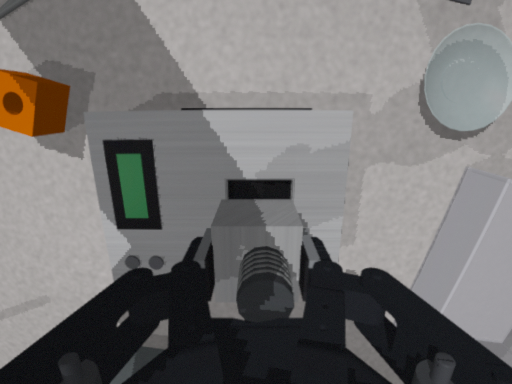

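View pics/s_overp.png

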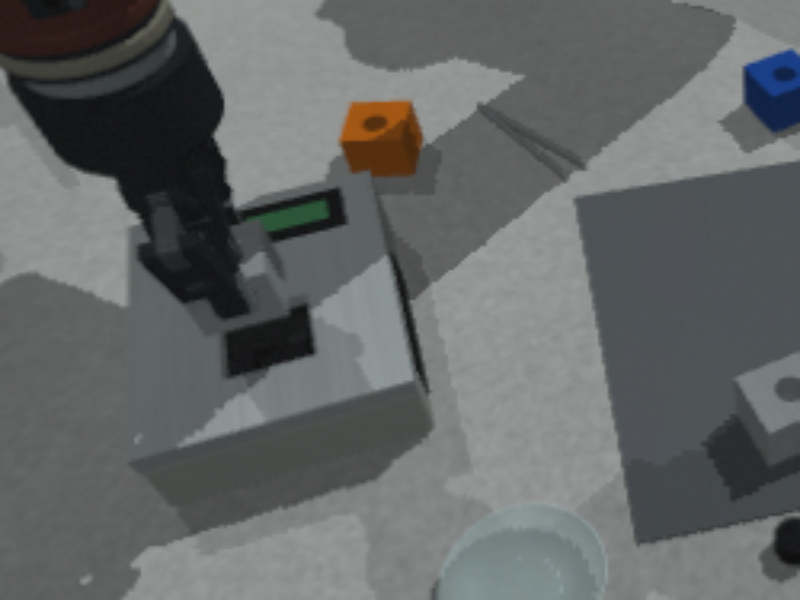

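```bash
python3 - <<'E'
from h import *
r=[180,0,7.43];t=[527.77,-303.35]
move_l([*t,80],r,speed=100);c=fix([*t,80],r,3,w=.2,tol=.25);o=st('a')
log,c=probe(*t,r,80,63.7,step=2,fmax=6,cmd0=c,speed=40)
for l in log:print(l)
wait(.1);st('b')
E
```

```text
a t 32.3 [ 527.68 -303.34   79.89] rot [-1.80e+02  1.00e-02  7.43e+00] F [-0.2  1.  -3.6] M [0.01 0.06 0.03] w 42.82
(np.float64(77.6), [-0.3, -0.1, -3.0])
(np.float64(75.7), [-0.7, 0.4, -2.2])
(np.float64(73.7), [0.0, -0.8, -2.9])
(np.float64(71.7), [-0.7, 0.6, -2.7])
(np.float64(69.7), [0.3, -0.3, -2.5])
(np.float64(67.7), [-0.3, 0.2, -2.8])
(np.float64(65.7), [0.6, -0.1, -2.5])
(np.float64(64.3), [-0.7, -1.0, -1.0])
(np.float64(64.3), [0.6, -0.5, 2.0])
b t 34.65 [ 528.26 -303.74   64.31] rot [ 1.7994e+02 -6.0000e-02  7.4300e+00] F [-0.3 -0.9  3.2] M [-0.02  0.03  0.06] w 43.18
```

```bash
python3 - <<'E'
from h import *
r=[180,0,7.43]
grip(74);wait(.1);st('open');o=get_obs()
move_l([*o['tcp_pos'][:2],180],r,speed=150);wait(.3);st()
shot('wrist','w_end.png')
goto([430,-150,260],[180,0,7.43]);wait(.3)
s=get_image('scene');cv2.imwrite('pics/s_end.png',cv2.resize(s[80:380,20:420],(800,600))[:,:,::-1])
_,im,C=shot('top','t_end.png');st('end')
E
```

```text
open t 35.16 [ 527.65 -303.28   63.48] rot [-1.7999e+02  1.0000e-02  7.4300e+00] F [-0.1 -0.1  0.9] M [ 0.01 -0.04  0.  ] w 74.11
 t 36.38 [ 527.19 -302.97  178.92] rot [-1.7993e+02  8.0000e-02  7.4300e+00] F [-0.6 -0.3  0.3] M [ 0.06 -0.    0.05] w 73.8
end t 37.64 [ 430.09 -150.41  259.51] rot [-1.7997e+02  5.0000e-02  7.3900e+00] F [ 0.6 -0.4  0.5] M [-0.05  0.01 -0.01] w 73.96
```

View pics/w_end.png

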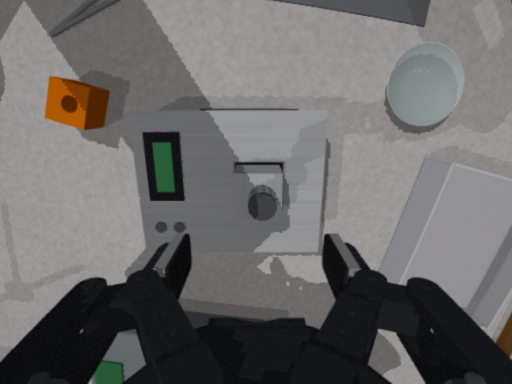

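View pics/s_end.png

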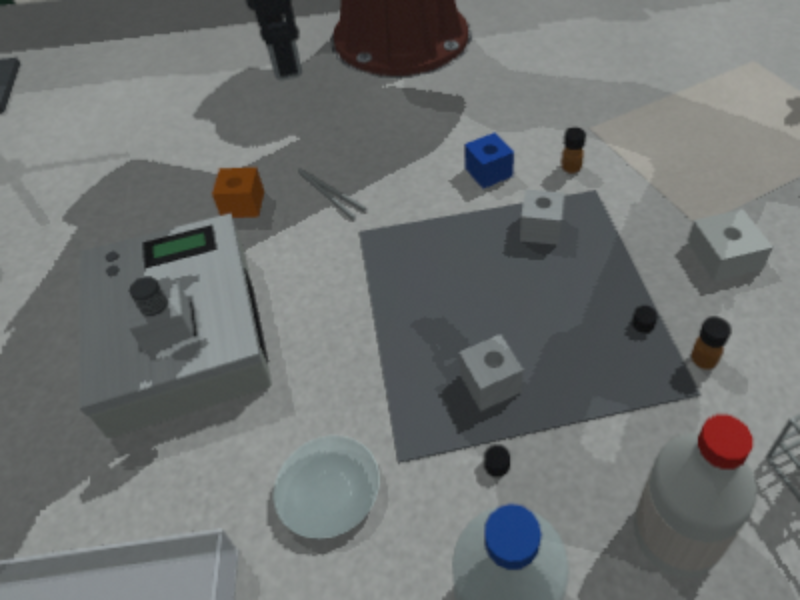

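```bash
python3 - <<'E'
import cv2
a=cv2.imread('pics/w_end.png')[140:240,210:310];s=cv2.resize(cv2.imread('pics/s_end.png')[250:380,80:210],(400,400))
cv2.imwrite('pics/z.png',cv2.hconcat([cv2.resize(a,(400,400)),s]))
E
```

```text
(no output)
```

View pics/z.png

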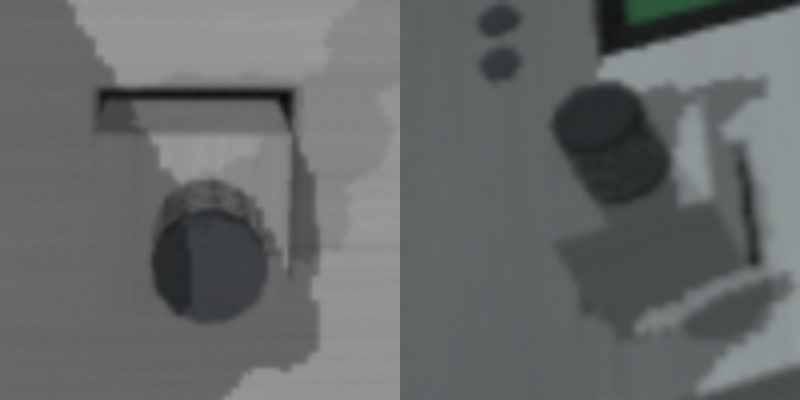

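```bash
python3 -c "
from station import *
sign_off()"
```

```text
the job is handed in; nothing more can be done
```

The gauge fits the block nearest the middle of the mat, at about (484, -39). It was the first one I tried, and I've handed the job in with that block and gauge home in the heater pocket.

- **Gauge fit:** It passed the depth where a wrong block would stop it with no resistance. It then met the block's top at a gripper height of 49.2 mm, against 49.1 mm predicted for flush, with about 6 N of contact. The picture after letting go showed the handle flush and the block unmoved.
- **Placing:** I regripped the block by its sides and lowered it into the pocket. It touched bottom at 64.3 mm, matching the predicted 64.26 mm, with about 3 N of contact.
- **Final pictures:** The block sits square in the pocket with the gauge still in it, and the gripper is open and well clear. In the pictures the other two blocks and the surrounding items look where they were.
- **Time:** About 38 s of the 67 s allowed.

No check failed. I judged the final seating by gripper height, force and pictures; I did not take a separate measurement of the block's height in the pocket. I never tried the other two blocks, because the first one fitted.

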